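# Close the pantry carrier and hold it up level

## Robot

A 7-joint arm with a two-finger parallel gripper is mounted at the origin on the work surface. World frame = base frame: x ahead of the robot, y to its left, z up, the work surface at z = 0. Lengths are in m, angles in rad, forces in N, time in s.
With the tool pointing down it reaches from about 0.425 to 0.925 m from the base axis. Payload 6.8 kg.
Tool frame: the origin (TCP) lies between the finger pads, 19 mm behind the fingertips; this is the grasp point; z points along the fingers, y is the line along which they close (so a half turn about z gives the same grasp; the last joint's range is limited). The gripper opens to 85 mm and grips with 20 to 120 N. Pads are 22 mm wide; open, the fingers measure 114 mm over their backs; the gripper's body (76 mm by 85 mm) begins 54 mm behind the grasp point. The pads swing forward as they close: fully open they stand 13 mm farther back than shut.
Start: joints at [-1.431, 0.477, 0.022, 1.555, -0.011, 1.109, -0.083], TCP at [0.166, 0.654, 0.25] pointing down, gripper open.
Joint ranges: [-2.96, 2.96], [-0.34, 2.1], [-1.41, 1.46], [0.24, 2.44], [-1.37, 4.51], [0.17, 1.92], [-2.96, 2.96]. Speed limits (rad/s): [2.39, 2.39, 3.14, 3.14, 3.14, 3.14, 3.14].

## Interface

Orientations are given as a unit quaternion [w, x, y, z].
In Python, from station import bot gives the robot as it stands.
- The arm moves only by the tool send_rows, never from a script. Its arguments are lists of equal length, an entry for each row: "slide": the shift along the tool's x, y, z in mm, a list of three; "roll": the turn about the tool's z in degrees; "claw": the opening, from 0 (shut) to 1 (fully open). A call has exactly 8 rows; each row is the pose to reach, as a shift and turn from the pose commanded when the call began, along the tool's axes at that moment; what a row does not reach only later rows make up. A row lasts 1/12 s, in which the tool goes at most 41.7 mm and 7.16 degrees, less where a joint would pass 70% of its speed; a pose out of reach is approached as far as the arm can. A call with a gripper value outside its range is refused whole. The fingers move at their own pace and stop on an object; "force" is the grip in N (left out, the last holds). Time passes only in rows, so rows that repeat a pose let the fingers close, or fill a call up. It gives the time, the measured TCP pose, the force, the opening and the grip force at its end, in the units of the state.
- bot.get_obs(): the state, without advancing time (a new reading comes with each control period).
- bot.read_camera(name): name is "side" or "top"; returns the picture (480x640x3 uint8, red, green, blue); there is no depth.
- bot.camera_model(name): a dict with "camera_matrix" (3x3 intrinsics, pixels), "camera_from_world" (4x4, takes a point from world to camera coordinates). Camera axes: x right, y down, z forward; pixel columns grow to the right and rows downward; lengths in m; the calibration is good to about 2 mm. A picture is of the moment at which its call begins. camera_model takes no time and is no camera call.
- bot.hand_in(): hands the job in; it is judged then, once.
The state is a dict: "t": time; "q": joint angles; "joint_vel": joint speeds; "joint_torque": joint torques, N m; "eef_pos": TCP position; "tool_rot": TCP orientation; "contact_force": force on the tool from outside, world axes, zero at the start; "torque": the same for the moment, N m; "gripper_width": opening from 0.0 (shut) to 1.0 (fully open); "grasp_force": force on a finger pad.
Only numpy, scipy, OpenCV 4.12 (cv2) and the standard library are available. Lean on these libraries where they do the work, as an engineer would, in place of code of your own. Each camera call takes 0.05 s, during which the arm holds its last target. There are 200 camera calls.

## Task

The wooden carrier on the pantry shelf is packed and ready to go upstairs: first, while it still stands on the surface, swing its open flap all the way down flat, then take the carrier by its handle and lift it straight up, at least 10 cm clear of the surface, with the two tins and the jar still inside. Finish while holding it there in the air, level and steady, with nothing else supporting it; do not put it down or let go. Never tip it over, and leave the jar, bowl and can standing around it where they are.

Things in the scene. Friction and masses are not known exactly. Their poses are not given: they have to be found in the camera images.
- carrier: Loose plywood carrier, packed 0.75 to 1 kg; 140 mm along its x, 260 along its y, walls 100 high, 6 thick. Origin: centre of underside; z up. Cross walls at y = -35 and +35 mm; the middle is boarded over, level with the rims. Bail handle over the middle: posts at x = -58 and +58 mm, y = 0. +y end: hinged flap; -y end: open. Balances within 10 mm of the handle middle.
- handle (a point): Middle of the carrier's handle bar, on the bar's centre line, 205 mm above the underside. The bar runs along the carrier's x, is 14 mm wide (along y) and 16 mm high; 104 mm of it is free between the posts. Axes as the carrier's.
- flap_hinge (a point): Middle of the flap's hinge line, on the rim of the carrier's +y end: at x = 0, y = 130 mm, z = 100 mm in the carrier's frame. The hinge line runs along the carrier's x. Axes as the carrier's.
- flap (a joint): Angle of the flap: 0 = shut, lying flat on the rims and the middle board; grows as its free edge swings up and outwards (toward +y); about 1.57 = upright, stop at 1.95. The hinge is stiff: the flap stays where it is left and needs 1 to 2 N at its free edge; when shut it does not spring back.
- flap_edge (a point): Middle of the flap's free edge on its upper (outer) face, 100 mm from the hinge. The flap is a plywood board 140 mm wide (along the hinge), 100 mm long, 6 mm thick; when shut its upper face is 106 mm above the underside.
- tin0: Small steel tin with a paper band, 52 mm across, 60 mm high, standing in the carrier's +y part, under the flap, on its -x side. Origin: centre of its underside.
- tin1: Same tin, beside the first, on the +x side. Origin: centre of its underside.
- jar: Amber glass jar with a steel cap, 64 mm across, 118 mm high, standing in the carrier's open -y part. Origin: centre of its underside.
- preserve_jar: Bystander: green glass preserving jar, 84 mm across, 130 mm high, standing on the surface. Origin: centre of its underside. Leave alone.
- bowl: Bystander: white ceramic bowl, 130 mm across, 55 mm high. Origin: centre of its underside. Leave alone.
- big_can: Bystander: large steel can, 90 mm across, 110 mm high. Origin: centre of its underside. Leave alone.
Not all that is in view belongs to the job. Leave any blue or turquoise look-alike of the tin1 alone.

How it is judged:
By the outcome, as a careful person would: the job done as asked, in the order asked, and still so for the second after the job is handed in, while the arm keeps its last pose, push and grip.
It also fails if it takes over 53 s, if anything falls off the work surface, if the arm or the gripper's body presses on something with over 40 N, if the wrist force passes 120 N, or if a joint passes its speed limit or range.

## Working session

There is one attempt and no reset: what is moved stays moved. The work goes in short steps, Python scripts to look and compute and a tool call to move; the robot and the scene stay as the last step left them, time stands still between calls to the robot, and variables do not carry over. Pictures are saved under pics/ and viewed, at most 10 in all, crops included, and the job is handed in when it is done.

Besides the shell and the picture viewer there is one more tool, called after "Request:" as name(argument=value, ...), one argument or row to a line, values as JSON. send_rows: Moves the arm, as the interface text tells. Its arguments: {"type":"object","properties":{"slide":{"type":"array","items":{"type":"array","items":{"type":"number"}}},"roll":{"type":"array","items":{"type":"number"}},"claw":{"type":"array","items":{"type":"number"}},"force":{"type":"number"}},"required":["slide","roll","claw"]}

```bash
mkdir -p pics; ls
python3 - <<'E'
from station import bot
import cv2,numpy as np
for n in("side","top"):
    cv2.imwrite(f"pics/{n}0.png",bot.read_camera(n)[:,:,::-1]); m=bot.camera_model(n)
    print(n,np.round(m["camera_matrix"],1).tolist(),np.round(m["camera_from_world"],3).tolist())
o=bot.get_obs();print({k:np.round(v,3).tolist() for k,v in o.items()})
E
```

```text
pics
side [[535.0, 0.0, 325.7], [0.0, 535.0, 231.4], [0.0, 0.0, 1.0]] [[-0.941, -0.337, 0.022, 0.589], [-0.228, 0.586, -0.778, 0.263], [0.249, -0.737, -0.628, 1.235], [0.0, 0.0, 0.0, 1.0]]
top [[528.1, 0.0, 312.1], [0.0, 528.1, 235.7], [0.0, 0.0, 1.0]] [[0.029, -0.999, 0.018, -0.022], [-0.988, -0.031, -0.154, 0.653], [0.154, -0.013, -0.988, 1.215], [0.0, 0.0, 0.0, 1.0]]
{'t': 0.1, 'q': [-1.431, 0.478, 0.022, 1.556, -0.012, 1.109, -0.083], 'joint_vel': [0.0, -0.001, 0.001, -0.003, 0.001, -0.002, -0.0], 'joint_torque': [0.004, -59.776, 1.613, -28.195, 0.013, 0.005, -0.0], 'eef_pos': [0.165, 0.654, 0.249], 'tool_rot': [-0.0, 0.124, 0.992, -0.001], 'contact_force': [-0.614, 0.134, -0.021], 'torque': [-0.045, -0.023, -0.001], 'grasp_force': 0.0, 'gripper_width': 0.999}
```

View pics/top0.png

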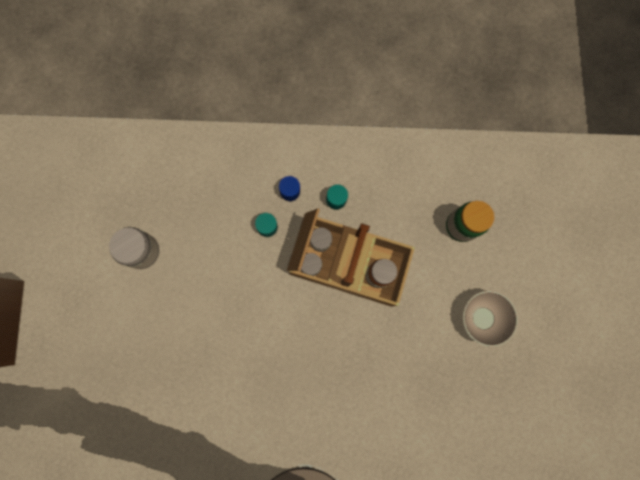

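View pics/side0.png

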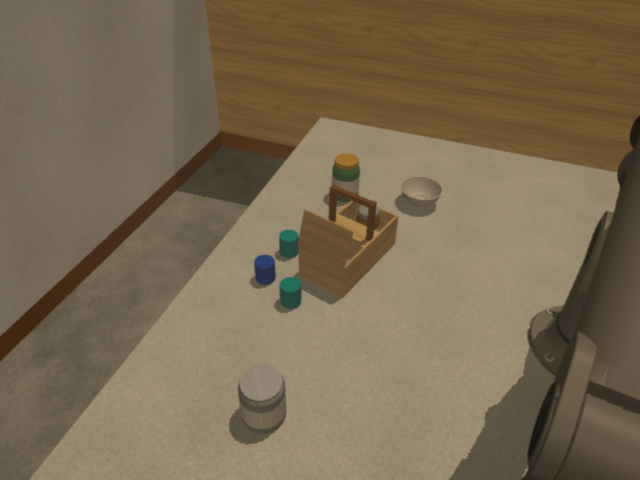

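The top view shows the carrier with its centre near (352,258), the handle running (363,230)–(348,281), and the open flap at the left, (316,212)–(292,272). In the side view the flap is upright-ish in front, with its free edge (303,215)–(353,240). The look-alike tins stand near the flap. I'll enlarge both views for accurate pixels.

Run:
```python
import cv2,numpy as np
a=cv2.imread("pics/top0.png")[200:320,280:430]; b=cv2.imread("pics/side0.png")[175:295,285:405]
a=cv2.resize(a,None,fx=5,fy=5,interpolation=3);b=cv2.resize(b,None,fx=5,fy=5,interpolation=3)
cv2.imwrite("pics/topz.png",a*1);cv2.imwrite("pics/sidez.png",b)
```

```text
(no output)
```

View pics/topz.png

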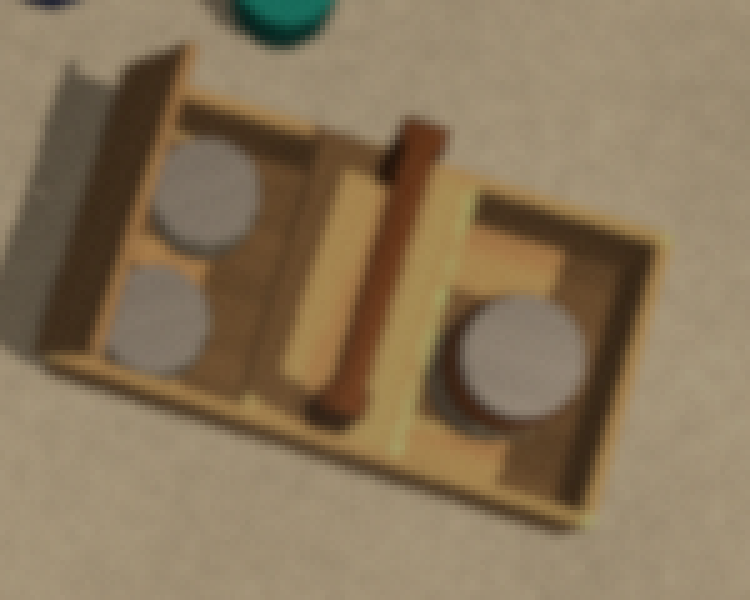

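View pics/sidez.png

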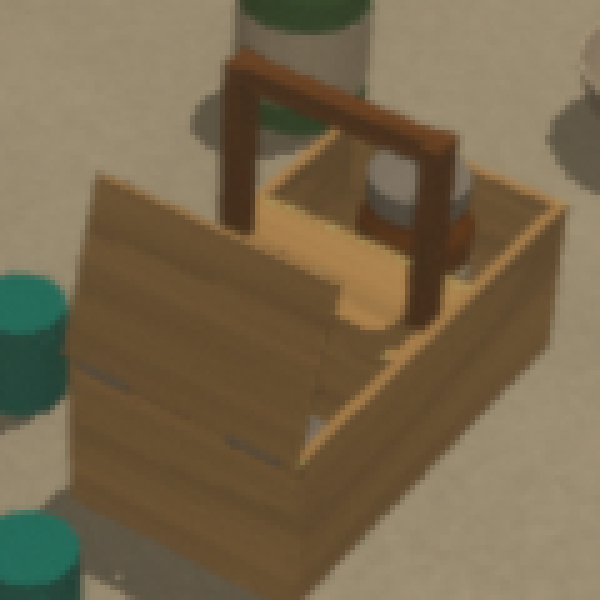

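In the zooms the handle top runs (425,122)–(345,418) in topz and the rim corners are (665,238), (583,525) and (45,358). The flap leans inward, with its free edge (188,45)–(95,352) in topz and (97,175)–(340,285) in sidez.

```bash
cat > h.py <<'E'
from station import bot
import numpy as np, cv2
def ray(n,p):
    m=bot.camera_model(n);T=np.array(m["camera_from_world"]);R=T[:3,:3];c=-R.T@T[:3,3]
    d=R.T@np.linalg.inv(m["camera_matrix"])@np.array([p[0],p[1],1.]);return c,d/np.linalg.norm(d)
def plane(n,p,z): c,d=ray(n,p);return c+d*(z-c[2])/d[2]
def tri(pt,ps):
    c,d=ray("top",pt);e,f=ray("side",ps)
    s=np.linalg.lstsq(np.c_[d,-f],e-c,rcond=None)[0];a,b=c+d*s[0],e+f*s[1];return (a+b)/2,np.linalg.norm(a-b)
tz=lambda x,y:((x+.5)/5-.5+280,(y+.5)/5-.5+200)
sz=lambda x,y:((x+.5)/5-.5+285,(y+.5)/5-.5+175)
E
python3 - <<'E'
from h import *
np.set_printoptions(precision=4,suppress=True)
a,b=[plane("top",tz(*p),.213) for p in((425,120),(344,420))]
print("handle",a,b,(a+b)/2,np.linalg.norm(a-b),np.degrees(np.arctan2(*(a-b)[[1,0]])))
r=[plane("top",tz(*p),.1) for p in((665,238),(583,525),(45,358))];print("rim",r,np.linalg.norm(r[0]-r[1]),np.linalg.norm(r[2]-r[1]))
d=r[1]-r[2];print("ctr",(r[0]+r[2])/2, "yaxis deg",np.degrees(np.arctan2(*(-d)[[1,0]])),"x",np.degrees(np.arctan2(*(r[0]-r[1])[[1,0]])))
for t,s in(((188,45),(97,175)),((95,352),(340,285))):print("edge",tri(tz(*t),sz(*s)))
for p in ((205,190),(155,320)): print("tin",plane("top",tz(*p),.066))
print("jar",plane("top",tz(523,353),.124))
for p in((265,222),(290,185),(337,194)):print("blue",plane("top",p,.05))
E
```

```text
handle [ 0.6573 -0.1098  0.213 ] [ 0.5308 -0.0781  0.213 ] [ 0.594 -0.094  0.213] 0.13043104626261312 -14.069825160040013
rim [array([ 0.6263, -0.234 ,  0.1   ]), array([ 0.4941, -0.1967,  0.1   ]), array([0.5624, 0.0491, 0.1   ])] 0.13734342891080917 0.2551230585239898
ctr [ 0.5944 -0.0925  0.1   ] yaxis deg 74.48304518738875 x -15.754213394684179
edge (array([ 0.6898, -0.0099,  0.1965]), np.float64(0.00047466025312990783))
edge (array([0.5567, 0.0253, 0.194 ]), np.float64(0.001523009635928749))
tin [ 0.6472 -0.0227  0.066 ]
tin [ 0.5848 -0.0009  0.066 ]
jar [ 0.569  -0.1653  0.124 ]
blue [0.6834 0.1114 0.05  ]
blue [0.7767 0.0546 0.05  ]
blue [ 0.758  -0.0602  0.05  ]
```

```bash
cat >> h.py <<'E'
from scipy.spatial.transform import Rotation as Rn
C=np.array([.594,-.093,0]);yaw=np.radians(-15.);X=np.array([np.cos(yaw),np.sin(yaw),0]);Y=np.array([-np.sin(yaw),np.cos(yaw),0])
def W(x,y,z):return C+x*X+y*Y+[0,0,z]
def R():
    q=bot.get_obs()["tool_rot"];return Rn.from_quat([*q[1:],q[0]]).as_matrix()
def slide(p,frm=None):
    f=bot.get_obs()["eef_pos"] if frm is None else frm
    return np.round(R().T@(np.array(p)-f)*1000).tolist()
E
python3 - <<'E'
from h import *
r=R();print(r.round(3),np.degrees(np.arctan2(r[1,1],r[0,1])))
for y,z in((.2,.23),(.16,.214)):print(W(0,y,z),slide(W(0,y,z)))
f=W(0,.16,.214)
E
```

```text
[[-0.969  0.245 -0.   ]
 [ 0.245  0.969 -0.002]
 [-0.    -0.002 -1.   ]] 75.80020008733617
[0.64576381 0.10018517 0.23      ] [-601.0, -419.0, 20.0]
[0.63541105 0.06154813 0.214     ] [-601.0, -459.0, 36.0]
```

Request:
send_rows(
  slide=[
    [-15, -10, 0],
    [-45, -31, 1],
    [-75, -52, 2],
    [-105, -73, 3],
    [-135, -94, 4],
    [-165, -115, 5],
    [-195, -136, 6],
    [-225, -157, 7],
  ],
  roll=[0, 0, 0, 0, 0.8, 0.8, 0.8, 0.8],
  claw=[0, 0, 0, 0, 0, 0, 0, 0],
  force=60,
)

```text
t: 0.77
eef_pos: [0.3459, 0.4452, 0.2427]
tool_rot: [-0.0, 0.13, 0.991, -0.0]
contact_force: [1.3, 1.1, 0.2]
gripper_width: -0.001
grasp_force: 0.0
```

Request:
send_rows(
  slide=[
    [-30, -21, 1],
    [-60, -42, 2],
    [-90, -63, 3],
    [-120, -84, 4],
    [-150, -105, 5],
    [-180, -126, 6],
    [-210, -147, 7],
    [-240, -168, 8],
  ],
  roll=[0, 0, 0, 0, 0, 0, 0, 0],
  claw=[0, 0, 0, 0, 0, 0, 0, 0],
)

```text
t: 1.43
eef_pos: [0.5342, 0.2209, 0.2347]
tool_rot: [-0.0, 0.13, 0.991, -0.0]
contact_force: [0.9, 0.4, -0.1]
gripper_width: 0.002
grasp_force: 0.0
```

Run:
```python
from h import *
r=R();o=bot.get_obs();print(o["eef_pos"],o["gripper_width"],o["contact_force"],o["q"],np.degrees(np.arctan2(r[1,1],r[0,1])))
print(slide(W(0,.2,.23)))
```

```text
[0.53417228 0.22091644 0.23472732] 0.0016665153415344111 [ 0.91373134  0.39982981 -0.05952184] [-0.67934773  0.33615003  0.22549563  1.82147347 -0.08816565  0.9941613
  0.89117159] 75.00366781536863
[-139.0, -88.0, 5.0]
```

Request:
send_rows(
  slide=[
    [-30, -20, 1],
    [-60, -40, 2],
    [-90, -60, 3],
    [-115, -75, 8],
    [-132, -84, 14],
    [-139, -95, 20],
    [-139, -110, 26],
    [-139, -125, 28],
  ],
  roll=[0, 0, 0, 0, 0, 0, 0, 0],
  claw=[0, 0, 0, 0, 0, 0, 0, 0],
)

```text
t: 2.1
eef_pos: [0.6336, 0.0655, 0.2052]
tool_rot: [-0.002, 0.13, 0.992, -0.0]
contact_force: [-0.6, -0.1, -0.2]
gripper_width: -0.004
grasp_force: 0.0
```

Run:
```python
from h import *
o=bot.get_obs();p=o["eef_pos"]-C;print(p@X,p@Y,p[2],o["contact_force"])
f=o["eef_pos"]
for t in(1.3,1.15,1,.85,.7,.55,.4,.3,.2,.1,0):
    r=.090 if t>.6 else .072+(.018*t/.6)
    print(t,slide(W(0,.13-r*np.cos(t)+.015,.106+r*np.sin(t)+.019),f))
a=bot.read_camera("top")[170:330,250:430,::-1];b=bot.read_camera("side")[125:285,245:425,::-1]
cv2.imwrite("pics/m1.png",cv2.resize(np.hstack([a,b]),(800,356)))
```

```text
-0.0027368039436207994 0.16338271703152848 0.20518283920386834 [-0.57862933 -0.10133815 -0.15165033]
1.3 [-3.0, -42.0, -7.0]
1.15 [-3.0, -55.0, -2.0]
1 [-3.0, -67.0, 5.0]
0.85 [-3.0, -78.0, 13.0]
0.7 [-3.0, -87.0, 22.0]
0.55 [-3.0, -94.0, 34.0]
0.4 [-3.0, -96.0, 48.0]
0.3 [-3.0, -96.0, 56.0]
0.2 [-3.0, -95.0, 65.0]
0.1 [-3.0, -93.0, 73.0]
0 [-3.0, -90.0, 80.0]
```

View pics/m1.png

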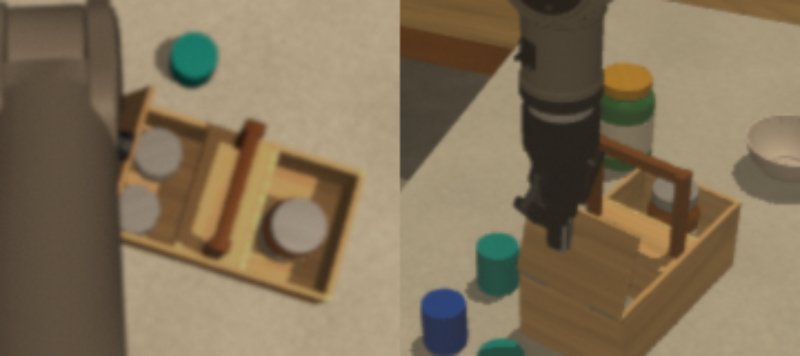

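The fingers stand just outside the flap's outer face, near its middle. Now I push it over along the arc, slowly.

Request:
send_rows(
  slide=[
    [-2, -12, 0],
    [-3, -24, 0],
    [-3, -36, 0],
    [-3, -46, 1],
    [-3, -55, 2],
    [-3, -62, 5],
    [-3, -68, 8],
    [-3, -74, 11],
  ],
  roll=[0, 0, 0, 0, 0, 0, 0, 0],
  claw=[0, 0, 0, 0, 0, 0, 0, 0],
)

```text
t: 2.87
eef_pos: [0.6191, -0.0068, 0.1958]
tool_rot: [0.0, 0.13, 0.991, 0.0]
contact_force: [-0.6, -0.2, 0.9]
gripper_width: -0.0
grasp_force: 0.4
```

Request:
send_rows(
  slide=[
    [0, -4, 4],
    [0, -8, 8],
    [0, -11, 12],
    [0, -14, 17],
    [0, -17, 22],
    [0, -19, 27],
    [0, -20, 32],
    [0, -20, 36],
  ],
  roll=[0, 0, 0, 0, 0, 0, 0, 0],
  claw=[0, 0, 0, 0, 0, 0, 0, 0],
)

```text
t: 3.53
eef_pos: [0.6138, -0.026, 0.1593]
tool_rot: [-0.0, 0.131, 0.991, -0.0]
contact_force: [-0.2, -1.5, 1.7]
gripper_width: 0.0
grasp_force: 0.5
```

Run:
```python
from h import *
o=bot.get_obs();p=o["eef_pos"]-C;print(p@X,p@Y,p[2],o["contact_force"])
print(slide(W(0,.072,.125)))
b=bot.read_camera("side")[125:285,245:425,::-1]
cv2.imwrite("pics/m2.png",cv2.resize(b,None,fx=3,fy=3))
```

```text
0.0017516592027701416 0.0698321406360809 0.15925539377007022 [-0.21416321 -1.46870997  1.73573344]
[2.0, 2.0, 34.0]
```

View pics/m2.png

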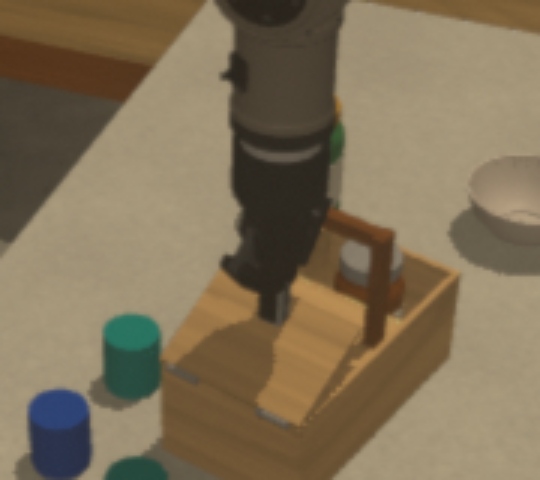

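The flap is leaning over at about 25–30° with the fingertips on it, and the carrier hasn't moved. I continue down.

Request:
send_rows(
  slide=[
    [1, 1, 5],
    [1, 2, 10],
    [1, 3, 15],
    [1, 4, 20],
    [1, 4, 25],
    [1, 4, 29],
    [1, 4, 32],
    [1, 4, 34],
  ],
  roll=[0, 0, 0, 0, 0, 0, 0, 0],
  claw=[0, 0, 0, 0, 0, 0, 0, 0],
)

```text
t: 4.25
eef_pos: [0.6139, -0.0217, 0.1255]
tool_rot: [-0.0, 0.131, 0.991, -0.0]
contact_force: [-0.9, -1.1, 0.5]
gripper_width: -0.004
grasp_force: 0.6
```

Request:
send_rows(
  slide=[
    [0, 0, 1],
    [0, 0, 1],
    [0, 0, 2],
    [0, 0, 2],
    [0, 0, 3],
    [0, 0, 3],
    [0, 0, 3],
    [0, 0, 3],
  ],
  roll=[0, 0, 0, 0, 0, 0, 0, 0],
  claw=[0, 0, 0, 0, 0, 0, 0, 0],
)

```text
t: 4.92
eef_pos: [0.6142, -0.0215, 0.1246]
tool_rot: [0.0, 0.131, 0.991, 0.0]
contact_force: [-5.1, -0.1, 13.8]
gripper_width: -0.003
grasp_force: 6.8
```

Firm contact (13.8 N) at 1 mm from the expected height means it is shut. I lift off, back away and check.

Request:
send_rows(
  slide=[
    [0, 0, -10],
    [0, 0, -30],
    [0, 0, -60],
    [0, 10, -90],
    [0, 40, -110],
    [0, 75, -120],
    [0, 110, -120],
    [0, 125, -120],
  ],
  roll=[0, 0, 0, 0, 0, 0, 0, 0],
  claw=[0, 0, 0, 0, 0, 1, 1, 1],
)

```text
t: 5.58
eef_pos: [0.6474, 0.1061, 0.2444]
tool_rot: [0.001, 0.128, 0.992, 0.002]
contact_force: [-0.5, 1.0, 0.6]
gripper_width: 0.421
grasp_force: 0.0
```

Run:
```python
from h import *
a=bot.read_camera("top");b=bot.read_camera("side");cv2.imwrite("pics/t3.png",a[:,:,::-1]);cv2.imwrite("pics/s3.png",b[:,:,::-1])
a=a[200:320,280:430,::-1];b=b[175:295,285:405,::-1]
cv2.imwrite("pics/m3.png",np.hstack([cv2.resize(a,None,fx=2.96,fy=2.96,interpolation=3),cv2.resize(b,(355,355),interpolation=3)]))
```

```text
(no output)
```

View pics/m3.png

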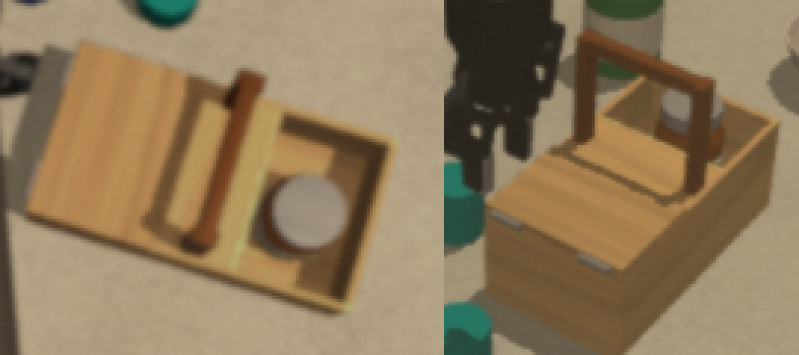

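The flap lies flat and the handle hasn't moved: topz-equivalent ends are (425,120) and (340,419), as before.

Run:
```python
from h import *
t=lambda x,y:((x+.5)/2.96-.5+280,(y+.5)/2.96-.5+200)
s=lambda x,y:((x-444+.5)/2.958-.5+285,(y+.5)/2.958-.5+175)
a,b=plane("top",t(251,70),.213),plane("top",t(200,248),.213);print(a,b,(a+b)/2)
print(tri(t(251,70),s(583,32)),tri(t(200,248),s(712,82)))
r=R();print(np.degrees(np.arctan2(r[1,1],r[0,1])),bot.get_obs()["eef_pos"])
print(slide(W(0,0,.265)),slide(W(0,0,.205)))
```

```text
[ 0.65789015 -0.10952846  0.213     ] [ 0.53101044 -0.07570633  0.213     ] [ 0.59445029 -0.09261739  0.213     ]
(array([ 0.65637181, -0.10990229,  0.21242514]), np.float64(0.0032655540156075096)) (array([ 0.53117578, -0.07541807,  0.21575989]), np.float64(0.0007092889987514914))
75.39487577388765 [0.64651316 0.1045996  0.24283021]
[1.0, -204.0, -23.0] [1.0, -205.0, 37.0]
```

Request:
send_rows(
  slide=[
    [0, -10, -15],
    [0, -40, -22],
    [0, -80, -23],
    [0, -120, -23],
    [0, -155, -23],
    [0, -185, -23],
    [0, -200, -23],
    [0, -204, -23],
  ],
  roll=[0, 0, 0, 0, 0, 0, 0, 0],
  claw=[1, 1, 1, 1, 1, 1, 1, 1],
)

```text
t: 6.35
eef_pos: [0.5916, -0.1038, 0.2662]
tool_rot: [-0.0, 0.134, 0.991, -0.001]
contact_force: [-0.4, -1.1, -0.3]
gripper_width: 0.999
grasp_force: 0.0
```

Run:
```python
from h import *
o=bot.get_obs();r=R();print(np.degrees(np.arctan2(r[1,1],r[0,1])),o["eef_pos"],o["gripper_width"],slide(W(0,0,.205)))
```

```text
74.54901475740624 [ 0.59160613 -0.10381603  0.26619388] 0.99878379878107 [1.0, 11.0, 61.0]
```

Request:
send_rows(
  slide=[
    [1, 6, 4],
    [1, 11, 12],
    [1, 11, 22],
    [1, 11, 32],
    [1, 11, 42],
    [1, 11, 52],
    [1, 11, 58],
    [1, 11, 61],
  ],
  roll=[0, 0, 0, 0, 0, 0, 0, 0],
  claw=[1, 1, 1, 1, 1, 1, 1, 1],
)

```text
t: 7.02
eef_pos: [0.5948, -0.0868, 0.2033]
tool_rot: [-0.001, 0.13, 0.991, -0.0]
contact_force: [0.3, 0.4, 0.9]
gripper_width: 0.996
grasp_force: 0.0
```

Run:
```python
from h import *
bot.read_camera("top")
o=bot.get_obs();r=R();print(np.degrees(np.arctan2(r[1,1],r[0,1])),o["eef_pos"],o["gripper_width"],o["contact_force"],slide(W(0,0,.205)))
```

```text
75.00271845957751 [ 0.59487507 -0.08691597  0.20343057] 0.9997207433886866 [ 0.27685744 -0.2370575   0.01197063] [-1.0, -6.0, -2.0]
```

Request:
send_rows(
  slide=[
    [0, -3, -1],
    [0, -6, -2],
    [0, -6, -2],
    [0, -6, -2],
    [0, -6, -2],
    [0, -6, -2],
    [0, -6, -2],
    [0, -6, -2],
  ],
  roll=[0, 0, 0, 0, 0, 0, 0, 0],
  claw=[1, 1, 0.7, 0.5, 0.3, 0.2, 0.1, 0],
  force=90,
)

```text
t: 7.73
eef_pos: [0.594, -0.093, 0.2072]
tool_rot: [0.0, 0.131, 0.991, -0.0]
contact_force: [-0.8, -5.2, -0.6]
gripper_width: 0.154
grasp_force: 62.3
```

Request:
send_rows(
  slide=[
    [0, 0, 0],
    [0, 0, 0],
    [0, 0, 0],
    [0, 0, 0],
    [0, 0, 0],
    [0, 0, 0],
    [0, 0, 0],
    [0, 0, 0],
  ],
  roll=[0, 0, 0, 0, 0, 0, 0, 0],
  claw=[0, 0, 0, 0, 0, 0, 0, 0],
)

```text
t: 8.4
eef_pos: [0.594, -0.0931, 0.2072]
tool_rot: [0.0, 0.131, 0.991, -0.0]
contact_force: [-1.3, -3.1, 4.3]
gripper_width: 0.145
grasp_force: 89.1
```

Request:
send_rows(
  slide=[
    [0, 0, -1],
    [0, 0, -3],
    [0, 0, -6],
    [0, 0, -10],
    [0, 0, -14],
    [0, 0, -18],
    [0, 0, -21],
    [0, 0, -23],
  ],
  roll=[0, 0, 0, 0, 0, 0, 0, 0],
  claw=[0, 0, 0, 0, 0, 0, 0, 0],
)

```text
t: 9.07
eef_pos: [0.5941, -0.0927, 0.2306]
tool_rot: [0.0, 0.13, 0.991, 0.0]
contact_force: [0.6, -1.1, -9.1]
gripper_width: 0.146
grasp_force: 87.7
```

Run:
```python
from h import *
b=bot.read_camera("side")[105:305,245:445,::-1];cv2.imwrite("pics/m4.png",cv2.resize(b,None,fx=3,fy=3,interpolation=3)[:600])
o=bot.get_obs();print(o["contact_force"],o["torque"],o["gripper_width"],o["grasp_force"])
```

```text
[ 0.29884692  0.33938437 -9.02251608] [-0.08365346 -0.03715538  0.05023752] 0.1425368915122421 87.73076891899109
```

View pics/m4.png

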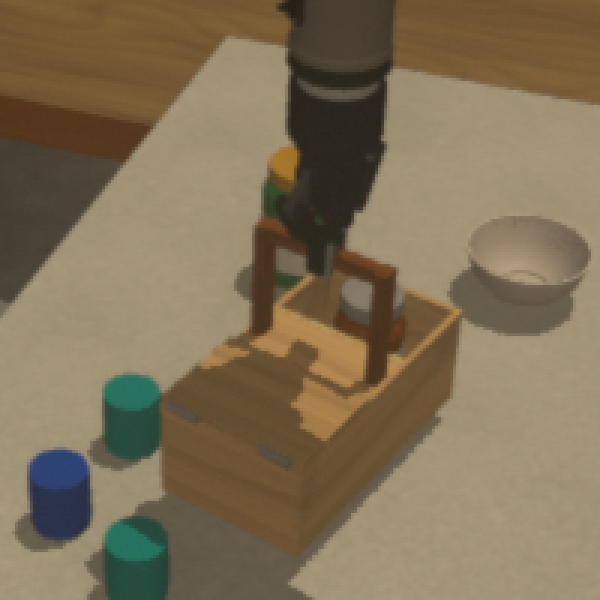

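The carrier is clear of the surface and level with its 9 N weight on the tool, the flap is shut and the jar is inside. I raise it to about 14 cm in gentle steps.

Request:
send_rows(
  slide=[
    [0, 0, -3],
    [0, 0, -9],
    [0, 0, -17],
    [0, 0, -26],
    [0, 0, -35],
    [0, 0, -44],
    [0, 0, -53],
    [0, 0, -62],
  ],
  roll=[0, 0, 0, 0, 0, 0, 0, 0],
  claw=[0, 0, 0, 0, 0, 0, 0, 0],
)

```text
t: 9.78
eef_pos: [0.594, -0.0928, 0.2932]
tool_rot: [0.0, 0.131, 0.991, 0.0]
contact_force: [0.4, -0.7, -8.4]
gripper_width: 0.14
grasp_force: 87.8
```

Request:
send_rows(
  slide=[
    [0, 0, -9],
    [0, 0, -18],
    [0, 0, -27],
    [0, 0, -36],
    [0, 0, -43],
    [0, 0, -49],
    [0, 0, -53],
    [0, 0, -55],
  ],
  roll=[0, 0, 0, 0, 0, 0, 0, 0],
  claw=[0, 0, 0, 0, 0, 0, 0, 0],
)

```text
t: 10.45
eef_pos: [0.5941, -0.0928, 0.3476]
tool_rot: [0.0, 0.131, 0.991, 0.0]
contact_force: [1.6, 0.9, -7.8]
gripper_width: 0.141
grasp_force: 87.8
```

Request:
send_rows(
  slide=[
    [0, 0, 0],
    [0, 0, 0],
    [0, 0, 0],
    [0, 0, 0],
    [0, 0, 0],
    [0, 0, 0],
    [0, 0, 0],
    [0, 0, 0],
  ],
  roll=[0, 0, 0, 0, 0, 0, 0, 0],
  claw=[0, 0, 0, 0, 0, 0, 0, 0],
)

```text
t: 11.12
eef_pos: [0.5939, -0.0928, 0.3469]
tool_rot: [-0.0, 0.131, 0.991, 0.0]
contact_force: [0.1, -0.4, -8.6]
gripper_width: 0.142
grasp_force: 87.8
```

Run:
```python
from h import *
b=bot.read_camera("side")[45:345,225:525,::-1];cv2.imwrite("pics/m5.png",cv2.resize(b,None,fx=2,fy=2,interpolation=3))
o=bot.get_obs();print(o["eef_pos"],o["contact_force"],o["torque"],o["gripper_width"],np.abs(o["joint_vel"]).max())
```

```text
[ 0.5939533  -0.09276466  0.34698457] [-0.08088046  0.04591429 -8.46083248] [-0.04385878  0.00496117  0.07207839] 0.14453009739633915 0.001549033145591852
```

View pics/m5.png

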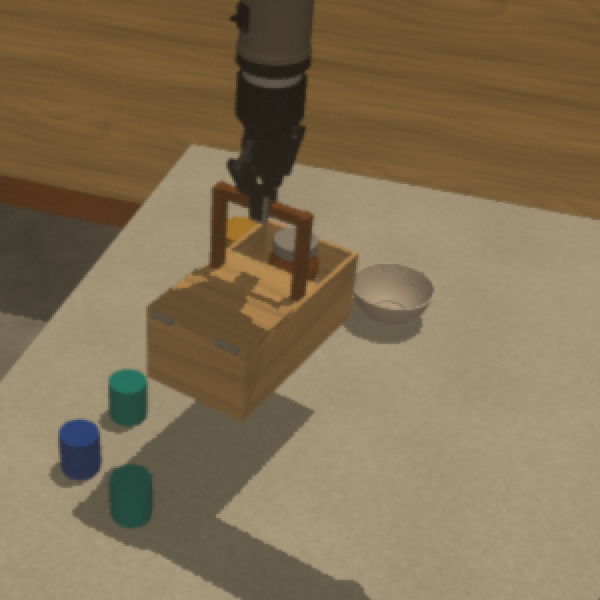

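The carrier hangs level and still about 14 cm up, with the flap shut, the jar inside and the bystanders untouched.

```bash
python3 -c "
from station import bot
print(bot.hand_in())"
```

```text
the job is handed in; nothing more can be done
None
```

The job is handed in: I swung the flap shut, then lifted the carrier by its handle, and the arm is holding it level and steady about 14 cm up, with the jar seen inside, the tins under the closed flap, and nothing around it touched.

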